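Align a carrier disc's flat and clamp it for scribing

ROBOT

A 6-joint arm with a two-finger parallel gripper is mounted at the origin on the work surface. World frame = base frame: x ahead of the robot, y to its left, z up, the work surface at z = 0. Lengths are in mm, angles in rad, forces in N, time in s.
With the tool pointing down it reaches from about 350 to 850 mm from the base axis. Payload 8.1 kg.
Tool frame: the origin (TCP) lies at the very end of the fingers, on their centre line; the grasp point (between the pads) lies 19 mm behind it (arm.grip_point_offset is the distance from the TCP to the grasp point, in mm); z points along the fingers, y is the line along which they close (so a half turn about z gives the same grasp; the last joint's range is limited). The gripper opens to 93 mm and grips with 3 to 60 N. Pads are 15 mm wide; open, the fingers measure 128 mm over their backs; the gripper's body (75 mm by 188 mm) begins 65 mm behind the grasp point.
Start: joints at [1.022, 0.13, 1.488, -0, 1.523, -0.085], TCP at [268.39, 536.63, 218.635] pointing down, gripper open.
Joint ranges: [-2.96, 2.96], [-0.89, 2.26], [0.02, 2.5], [-1.34, 4.48], [0, 2.73], [-2.66, 2.66]. Speed limits (rad/s): [2.39, 2.39, 2.79, 3.14, 3.14, 3.14].

INTERFACE

Orientations are given as a rotation vector (axis times angle).
In Python, from rig import arm, optics gives the robot as it stands.
- The arm moves only by the tool play_rows, never from a script. Its argument "series" is a list that holds one entry, the list of rows, each a list of 4 numbers: the shift along the tool's x, y, z in mm, then the turn about the tool's z in rad. A call has 1 to 10 rows; each row shifts and turns the commanded pose from where the row before left it, along the tool's axes as they then stand; what a row does not reach is not made up. A row lasts 1/12 s, in which the tool goes at most 41.7 mm and 7.16 degrees, less where a joint would pass 70% of its speed; a pose out of reach is approached as far as the arm can. A call is refused whole if a number of a shift passes 41.7 or a number of a turn 0.125, either way. A call with a gripper value outside its range is refused whole. "hand" is the finger opening in mm, from 0 to 93, set as the call begins (left out, the last holds). The fingers move at their own pace and stop on an object; "squeeze" is the grip in N (left out, the last holds). Time passes only in rows, so rows that do not move let the fingers close. It gives the time, the measured TCP pose, the force, the opening and the grip force at its end, in the units of the state.
- arm.state(): the state, without advancing time (a new reading comes with each control period).
- optics.capture(name): name is "scene" or "side" or "wrist"; returns the picture (480x640x3 uint8, red, green, blue); there is no depth.
- optics.get_calibration(name): a dict with "intrinsics" (3x3 intrinsics, pixels), "rvec" (rotation vector, rad) and "tvec" (3), from world to camera coordinates, as OpenCV has them. Camera axes: x right, y down, z forward; pixel columns grow to the right and rows downward; lengths in mm; the calibration is good to about 2 mm. A picture is of the moment at which its call begins: read the wrist's pose just before it. get_calibration takes no time and is no camera call; for the wrist camera it gives the pose at the moment of the call.
- arm.hand_in(): hands the job in; it is judged then, once.
The state is a dict: "time": time; "qpos": joint angles; "joint_vel": joint speeds; "joint_efforts": joint torques, N m; "eef_pos": TCP position; "eef_rot": TCP orientation; "force": force on the tool from outside, world axes, zero at the start; "torque": the same for the moment, N m; "opening": finger opening in mm; "gripper_force": force on a finger pad.
Only numpy, scipy, OpenCV 4.12 (cv2) and the standard library are available. Lean on these libraries where they do the work, as an engineer would, in place of code of your own. Each camera call takes 0.05 s, during which the arm holds its last target. There are 200 camera calls.

TASK

Get the carrier disc ready for scribing: with a fingertip pressed lightly on its bare dark margin, turn it on its platen until its flat lies fully against the brass spring bar, then fold the red hold-down arm all the way down so that its rubber foot rests on the disc, and let go. The disc is brittle, so press it only gently (under 15 N from the finger or from the foot), never touch the gold chip, and leave the wash bottle, tip box and jar where they stand.

Things in the scene. Friction and masses are not known exactly. Their poses are not given: they have to be found in the camera images.
- stage: Light grey alignment stage of a wafer scriber, fixed on the bench: plate 236 x 150 x 12 mm. Origin: on the bench, right under the centre of the round platen; x axis points from there to the brass bar (plate spans x = -134 to +102 mm), y left of that, z up. Behind the bar is a fixed grey spring block at x = 78 to 94 mm, top 33 mm above the bench.
- platen_top (a point): Centre of the white round platen (86 mm across) that carries the disc, 20 mm above the bench, where the disc's underside rests; axes as the stage's. The platen turns freely with the disc on a bearing; only the bar touches the disc's rim and drags on it: a fingertip half-way out needs a press of about 4 to 8 N to turn the disc without much slip.
- disc: Loose dark blue-grey disc, 100 mm across, 6 mm thick, about 170 g, with one straight flat 44 mm long, 44.9 mm from the centre. Origin: centre of its underside; its top face is 6 mm above. Its x axis points to the flat, square to it; in place it points along the stage's x axis. A boss under it sits in the platen's bush (0.5 mm play). It turns either way; the flat starts 43 degrees or more off the bar.
- chip: Gold coated chip, 20 x 20 x 1 mm, bonded on the centre of the disc's top face; not to be touched. Origin: centre of its underside, on the disc's top face.
- bar (a joint): Brass alignment bar, 56 mm long, 7 mm high, top 4 mm below the disc's top face, on a spring that pushes it with about 6 N towards the platen's centre (stage -x). Value in m: 0 fully back, growing as it moves in; about 0.0015 on the disc's round rim, about 0.0063 on the flat. Against the flat it clearly resists turning on; a disc left a few degrees off stays so.
- bar_face (a point): Middle of the brass bar's working face, half-way up (18.5 mm above the bench); 50.5 mm from the platen's centre when the bar is fully back.
- clamp_angle (a joint): Red hold-down arm, 14 mm wide, 7 mm thick, reaching 80 mm from its hinge, with a rubber foot under it 70 mm from the hinge. Value in rad: 0 folded down (level along stage +x, foot just on the disc, 38 mm from its centre), growing as it is raised; 1.57 is upright. The hinge is stiff: the arm stays where it is left and takes about 1.5 N at its end to move.
- clamp_hinge (a point): Hinge of the red arm, axis along the stage's y, at stage x = -108 mm, 42 mm above the bench, in a fixed dark bracket 34 mm wide (y), 22 mm deep (x), top 54 mm above the bench.
- clamp_tip (a point): Point in the middle of the red arm's outer face (the top face when folded down), 2 mm short of its free end, 78 mm from the hinge.
- clamp: The whole red arm with its foot. Origin on the hinge, x axis along the arm towards its free end, z out of its outer face.
- clamp_foot (a point): Centre of the lower face of the arm's black rubber foot (13 mm across, 12.5 mm high), 70 mm from the hinge.
- wash_bottle: White plastic wash bottle, 60 mm across, 176 mm high with its spout; origin: centre of its underside. Leave it alone.
- tip_box: Box of yellow pipette tips, 85 x 122 x 61 mm; origin: centre of its underside. Leave it alone.
- jar: Amber jar with a white lid, 56 mm across, 75 mm high; origin: centre of its underside. Leave it alone.
Things that resemble listed ones, but are neither listed nor needed, are in the scene too. Of the things that look like the disc, the smallest one is meant.

How it is judged:
By the outcome, as a careful person would: the job done as asked, in the order asked, and still so for the second after the job is handed in, with the robot touching nothing.
It also fails if it takes over 67 s, if anything falls off the work surface, if the arm or the gripper's body presses on something with over 40 N, if the wrist force passes 120 N, or if a joint passes its speed limit or range.

## Working session

There is one attempt and no reset: what is moved stays moved. The work goes in short steps, Python scripts to look and compute and a tool call to move; the robot and the scene stay as the last step left them, time stands still between calls to the robot, and variables do not carry over. Pictures are saved under pics/ and viewed, at most 10 in all, crops included, and the job is handed in when it is done.

Besides the shell and the picture viewer there is one more tool, called after "Request:" by a JSON object that holds its "name" and its "arguments". play_rows: Moves the arm, as the interface text tells. Its arguments: {"type":"object","properties":{"series":{"type":"array"},"hand":{"type":"number"},"squeeze":{"type":"number"}},"required":["series"]}

```bash
mkdir -p pics; ls; python3 - <<'E'
from rig import arm, optics
import cv2,numpy as np
for n in ("scene","side"):
    im=optics.capture(n); cv2.imwrite(f"pics/{n}0.png",im[:,:,::-1])
    c=optics.get_calibration(n); print(n,np.round(c["intrinsics"],1).tolist(),np.round(c["rvec"],3),np.round(c["tvec"],1))
s=arm.state();print(s)
E
```

```text
pics
scene [[512.9, 0.0, 315.0], [0.0, 512.9, 246.9], [0.0, 0.0, 1.0]] [ 1.367  2.232 -0.889] [ 277.5 -338.8 1400. ]
side [[448.5, 0.0, 313.2], [0.0, 448.5, 235.7], [0.0, 0.0, 1.0]] [ 2.017 -0.655  0.338] [-458.7  230.5  775. ]
{'time': 0.1, 'qpos': array([ 1.02163593e+00,  1.31088832e-01,  1.48917237e+00, -2.90624143e-05,
        1.52300260e+00, -8.53750947e-02]), 'joint_vel': array([-2.30544000e-03, -2.82628620e-03, -2.78797079e-03, -2.11790817e-03,
        5.20363599e-05, -1.01475091e-03]), 'joint_efforts': array([ 1.90417566e-03, -5.61345041e+01, -4.93092155e+01,  7.70941051e-02,
        2.91847810e-02, -8.19428374e-05]), 'eef_pos': array([268.10740132, 536.18805278, 217.68935251]), 'eef_rot': array([-7.21884721e-01, -3.05702116e+00,  2.50784737e-03]), 'force': array([ 0.84577512,  0.20592734, -0.22865112]), 'torque': array([-0.01298909, -0.01108475, -0.03105396]), 'gripper_force': 0.0, 'opening': 92.85503438904978}
```

View pics/scene0.png

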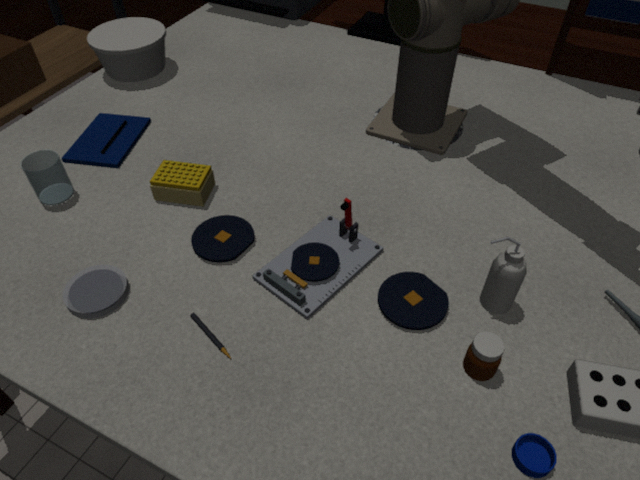

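View pics/side0.png

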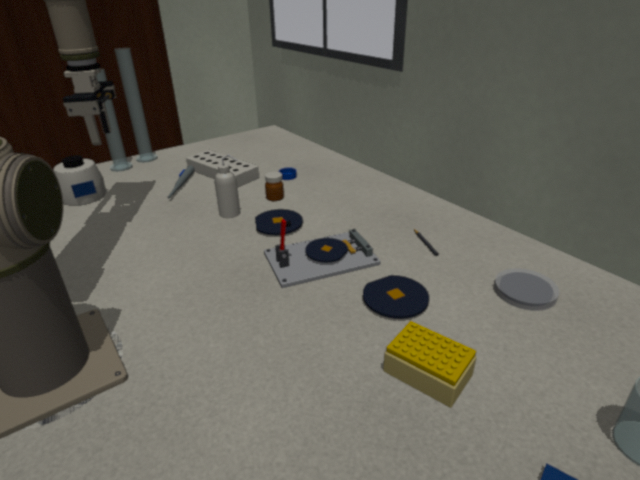

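The scene view shows the stage with corners near (256,277), (306,312), (382,247), (330,217). The disc is at (315,262), the brass bar at (295,279) and the upright red arm at (347,213). In the side view the disc is at (326,250) and the arm at (283,235).

```bash
cat > h.py <<'E'
from rig import arm, optics
import cv2, numpy as np
from scipy.spatial.transform import Rotation as R
def ray(c,uv,z):
    K=np.array(c["intrinsics"],float);Rm=R.from_rotvec(np.ravel(c["rvec"])).as_matrix();t=np.ravel(c["tvec"])
    o=-Rm.T@t; d=Rm.T@np.linalg.inv(K)@np.array([uv[0],uv[1],1.]); return o+d*(z-o[2])/d[2]
def proj(c,P):
    return cv2.projectPoints(np.array(P,float).reshape(-1,3),np.ravel(c["rvec"]).astype(float),np.ravel(c["tvec"]).astype(float),np.array(c["intrinsics"],float),None)[0].reshape(-1,2)
def toolmove(dw):  # world shift -> tool axes
    return R.from_rotvec(arm.state()["eef_rot"]).as_matrix().T@np.array(dw,float)
def blobs(mask,amin):
    n,l,s,c=cv2.connectedComponentsWithStats(mask.astype(np.uint8));return [(s[i,4],c[i]) for i in range(1,n) if s[i,4]>amin]
E
python3 - <<'E'
from h import *
c=optics.get_calibration("scene")
for uv in [(256,277),(306,312),(382,247),(330,217)]: print(ray(c,uv,12).round(1))
print("chip",ray(c,(314.5,260.5),27).round(1)); s=optics.get_calibration("side"); print("chip side",ray(s,(326.5,249),27).round(1))
print("bar",ray(c,(295,279),22).round(1),"others", [ray(c,p,0).round() for p in [(183,190),(505,300),(482,370)]])
w=optics.get_calibration("wrist"); Rm=R.from_rotvec(np.ravel(w["rvec"])).as_matrix();print("wristcam",(-Rm.T@np.ravel(w["tvec"])).round(1),Rm[2].round(3),np.round(w["intrinsics"],1).tolist())
Rt=R.from_rotvec(arm.state()["eef_rot"]).as_matrix();print(Rt.round(3)); print((Rm@Rt).round(3))
E
```

```text
[672.9 -97.1  12. ]
[703.2  31.   12. ]
[485.3  94.5  12. ]
[452.6 -41.9  12. ]
chip [593.7  -7.4  27. ]
chip side [588.4 -15.2  27. ]
bar [649.7 -21.3  22. ] others [array([ 514., -400.,    0.]), array([498., 355.,   0.]), array([667., 355.,   0.])]
wristcam [201.2 569.9 384. ] [ 0.241 -0.121 -0.963] [[412.7, 0.0, 316.2], [0.0, 412.7, 240.8], [0.0, 0.0, 1.0]]
[[-0.894  0.447 -0.001]
 [ 0.447  0.894 -0.001]
 [ 0.    -0.002 -1.   ]]
[[ 0.     1.    -0.001]
 [-0.963  0.    -0.27 ]
 [-0.27   0.001  0.963]]
```

Request:
{"name": "play_rows", "arguments": {"series": [[[-31.3, -18.8, 0, 0], [-31.3, -18.8, 0, 0], [-31.3, -18.8, 0, 0], [-31.3, -18.8, 0, 0], [-31.3, -18.8, 0, 0], [-31.3, -18.8, 0, 0], [-31.3, -18.8, 0, 0], [-31.3, -18.8, 0, 0], [-31.3, -18.8, 0, 0]]]}}

```text
time: 0.85
eef_pos: [445.0, 257.5, 218.3]
eef_rot: [-0.722, -3.057, 0.001]
force: [0.7, -0.1, 0.2]
opening: 92.8
gripper_force: 0.0
```

Request:
{"name": "play_rows", "arguments": {"series": [[[-31.3, -18.8, 0, 0], [-31.3, -18.8, 0, 0], [-31.3, -18.8, 0, 0], [-31.3, -18.8, 0, 0], [-31.3, -18.8, 0, 0], [-31.3, -18.8, 0, 0], [-31.3, -18.8, 0, 0], [-31.3, -18.8, 0, 0], [-31.3, -18.8, 0, 0]]]}}

```text
time: 1.6
eef_pos: [621.3, -19.8, 218.1]
eef_rot: [-0.722, -3.057, 0.0]
force: [1.1, 1.0, -0.1]
opening: 93.2
gripper_force: 0.0
```

Request:
{"name": "play_rows", "arguments": {"series": [[[0, 0, 10, -0.105], [0, 0, 10, -0.105], [0, 0, 10, 0], [0, 0, 8, 0], [0, 0, 0, 0]]]}}

```text
time: 2.02
eef_pos: [619.3, -17.6, 177.7]
eef_rot: [-0.402, -3.112, 0.0]
force: [0.1, 0.1, 0.0]
opening: 93.0
gripper_force: 0.0
```

```bash
python3 - <<'E'
from h import *
s=arm.state();print(s["time"],s["eef_pos"],s["eef_rot"],s["qpos"].round(2),s["force"].round(2))
w=optics.get_calibration("wrist"); im=optics.capture("wrist"); cv2.imwrite("pics/w1.png",im[:,:,::-1]); np.save("w1.npy",{k:np.array(v) for k,v in w.items()},allow_pickle=True)
E
```

```text
2.0167 [619.29274859 -17.55502077 177.71362924] [-4.01663160e-01 -3.11155468e+00  7.04667789e-05] [-0.11  0.21  1.48  0.    1.46 -1.43] [0.14 0.07 0.01]
```

View pics/w1.png

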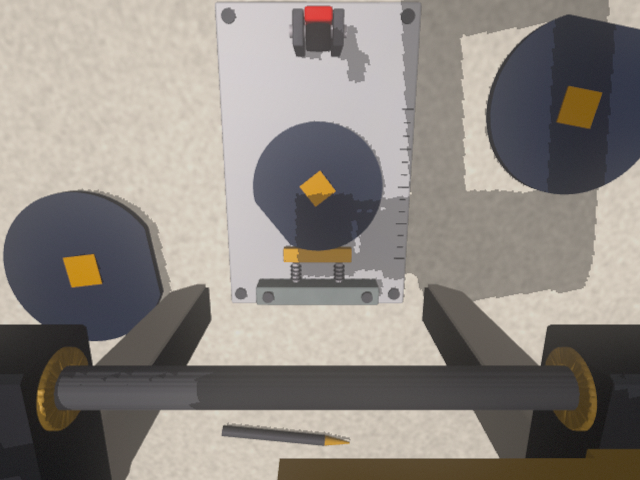

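The wrist view has stage x pointing down the image and y to the right. The disc centre is about (318,186), with its flat at lower left running (256,203) to (292,244). The bar face is near (318,248), the hinge at (318,30), and there are screws at the four corners.

```bash
cat >> h.py <<'E'
def disc(im,c,box,z=26.):
    """centre, chip centre, flat direction (deg, world) from wrist picture; box=(u0,v0,u1,v1)"""
    u0,v0,u1,v1=box; a=im[v0:v1,u0:u1].astype(int); r,g,b=a[...,0],a[...,1],a[...,2]
    d=((b-r>7)&(r<85)).astype(np.uint8); chip=((r-b>60)&(r>70)).astype(np.uint8)
    d=cv2.morphologyEx(d,cv2.MORPH_OPEN,np.ones((3,3)))
    cn=max(cv2.findContours(d,cv2.RETR_EXTERNAL,cv2.CHAIN_APPROX_NONE)[0],key=cv2.contourArea)[:,0]+[u0,v0]
    P=np.array([ray(c,p,z)[:2] for p in cn])
    return P,chip
E
cat > m1.py <<'E'
from h import *
w=np.load("w1.npy",allow_pickle=True).item(); im=cv2.imread("pics/w1.png")[:,:,::-1]
P,_=disc(im,w,(235,110,400,262))
# robust circle: lsq with trimming
Q=P
for _ in range(12):
    A=np.c_[2*Q,np.ones(len(Q))];s=np.linalg.lstsq(A,(Q**2).sum(1),rcond=None)[0];c=s[:2];r=np.sqrt(s[2]+c@c)
    e=np.hypot(*(P-c).T)-r; Q=P[np.abs(e)<0.9] if _>3 else P[e>-2.5]
print("disc centre",c.round(1),"r",r.round(2),len(Q),len(P))
F=P[e<-1.5]; ang=np.degrees(np.arctan2(*(F-c).T[::-1])); print("flat pts",len(F),np.percentile(ang,[0,10,50,90,100]).round(1))
v=cv2.fitLine(F.astype(np.float32),cv2.DIST_HUBER,0,.01,.01).ravel(); n=np.array([-v[1],v[0]]); dd=n@(v[2:]-c); n*=np.sign(dd); print("flat normal deg",np.degrees(np.arctan2(n[1],n[0])).round(1),"dist",abs(dd).round(1))
S=[ray(w,p,12)[:2] for p in [(229,16),(407.5,16),(241,293.5),(393.5,293.5)]]
print("screws",np.round(S,1)); d=(S[2]-S[0]+S[3]-S[1]); print("stage x deg",np.degrees(np.arctan2(d[1],d[0])), [np.degrees(np.arctan2(*(S[i+2]-S[i])[::-1])) for i in (0,1)])
x=d/np.linalg.norm(d);print("mid screws - 16*-? ->",(sum(S)/4).round(1),"platen est",(sum(S)/4+16*x).round(1))
print("bar face",ray(w,(317,248.5),22)[:2].round(1))
a=im.astype(int);m=(a[...,0]-a[...,2]>60)&(a[...,0]>70);m[:160]=0;m[225:]=0;m[:,:290]=0;m[:,345:]=0
print("chip",[ (k,ray(w,p,27)[:2].round(1)) for k,p in blobs(m,50)])
E
python3 m1.py
```

```text
disc centre [613.4   6.4] r 51.1 96 425
flat pts 261 [-179.5 -167.9  -89.   138.2  179.7]
flat normal deg 175.9 dist 17.4
screws [[456.4 -40.1]
 [489.2  85.3]
 [665.5 -96.8]
 [699.   30.9]]
stage x deg -14.849668947247544 [np.float64(-15.171177834646464), np.float64(-14.528185677985157)]
mid screws - 16*-? -> [577.5  -5.2] platen est [593.   -9.3]
bar face [640.  -22.1]
chip [(np.int32(679), array([591.6,  -9.3]))]
```

```bash
python3 - <<'E'
import cv2
im=cv2.imread("pics/w1.png")[:,:,::-1]
for p in [(280,170),(340,220),(365,230),(395,230),(360,150),(317,188),(317,255),(300,285)]: print(p,im[p[1],p[0]])
E
sed -i 's/d=((b-r>7)&(r<85)).astype(np.uint8); chip=((r-b>60)&(r>70)).astype(np.uint8)/chip=((r-b>35)).astype(np.uint8); d=((a.max(2)<88)|(chip>0)\&(np.arange(len(a))[:,None]<110)).astype(np.uint8)/' h.py; python3 m1.py
```

```text
(280, 170) [ 88  89 102]
(340, 220) [56 55 64]
(365, 230) [121 120 123]
(395, 230) [135 132 132]
(360, 150) [81 83 96]
(317, 188) [209 152  47]
(317, 255) [147 114  60]
(300, 285) [84 84 82]
disc centre [615.8  -2.2] r 34.98 41 269
flat pts 197 [-179.5 -124.4   28.   163.9  179.5]
flat normal deg 162.0 dist 3.6
screws [[456.4 -40.1]
 [489.2  85.3]
 [665.5 -96.8]
 [699.   30.9]]
stage x deg -14.849668947247544 [np.float64(-15.171177834646464), np.float64(-14.528185677985157)]
mid screws - 16*-? -> [577.5  -5.2] platen est [593.   -9.3]
bar face [640.  -22.1]
chip [(np.int32(679), array([591.6,  -9.3]))]
```

```bash
sed -i 's/a.max(2)<88/a.max(2)<112/' h.py; python3 m1.py
```

```text
disc centre [592.3  -9.1] r 49.41 311 360
flat pts 36 [-89.1 -85.2 -67.1 -49.3 -44.6]
flat normal deg -66.9 dist 44.1
screws [[456.4 -40.1]
 [489.2  85.3]
 [665.5 -96.8]
 [699.   30.9]]
stage x deg -14.849668947247544 [np.float64(-15.171177834646464), np.float64(-14.528185677985157)]
mid screws - 16*-? -> [577.5  -5.2] platen est [593.   -9.3]
bar face [640.  -22.1]
chip [(np.int32(679), array([591.6,  -9.3]))]
```

The measurements agree: the disc centre is (592.2, -9.2), stage x lies at -14.8° and the flat at -66.9°. The disc needs about +52° CCW. I'll close the fingers, go to radius 32 at stage angle -26° with tool x pointing radially inward, and descend.

Request:
{"name": "play_rows", "arguments": {"series": [[[-0.4, -12.8, 0, 0], [0, 0, 0, 0.1135], [0, 0, 0, 0.1135], [0, 0, 0, 0.1135], [0, 0, 0, 0.1135], [0, 0, 30, 0], [0, 0, 30, 0], [0, 0, 30, 0], [0, 0, 30, 0], [0, 0, 0, 0]]], "hand": 0, "squeeze": 10}}

```text
time: 2.9
eef_pos: [613.5, -30.5, 54.5]
eef_rot: [-1.087, -2.938, 0.004]
force: [-0.7, -1.0, -2.4]
opening: 30.8
gripper_force: 0.0
```

```bash
python3 - <<'E'
from h import *
s=arm.state();print(s["time"],s["eef_pos"],s["eef_rot"],s["force"].round(2),s["opening"])
C=np.array([592.2,-9.2]);d=s["eef_pos"][:2]-C;print(np.hypot(*d),np.degrees(np.arctan2(d[1],d[0]))+14.8)
im=optics.capture("wrist"); cv2.imwrite("pics/w2.png",im[:,:,::-1])
E
```

```text
2.9 [613.54444906 -30.53879491  54.48452173] [-1.08692962 -2.9380026   0.00366106] [-0.74 -0.99 -2.37] 30.822389830991202
30.181611520362495 -30.192410158915845
```

View pics/w2.png

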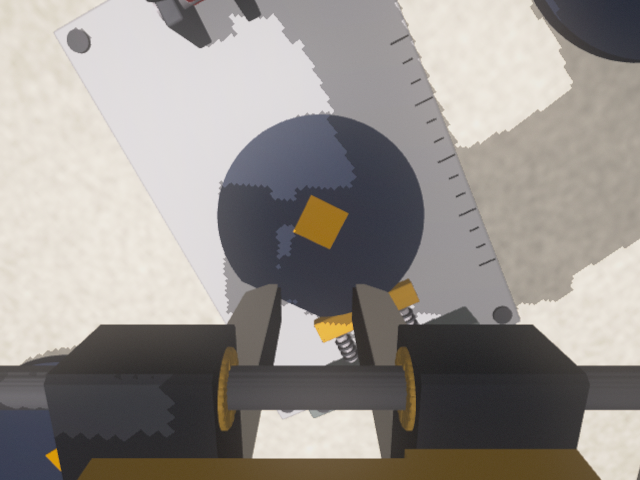

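The fingers, still closing, straddle the flat side of the disc margin at (265,300) and (370,300). The chip at (322,221) is well clear. I'll finish closing and lower to just above the disc.

Request:
{"name": "play_rows", "arguments": {"series": [[[0, 0, 0, 0], [0, 0, 0, 0], [0, 0, 5, 0], [0, 0, 5, 0], [0, 0, 5, 0], [0, 0, 5, 0], [0, 0, 3, 0], [0, 0, 0, 0], [0, 0, 0, 0]]]}}

```text
time: 3.7
eef_pos: [617.7, -30.5, 37.1]
eef_rot: [-1.088, -2.946, 0.0]
force: [1.2, 0.4, -0.5]
opening: 0.6
gripper_force: 0.0
```

Request:
{"name": "play_rows", "arguments": {"series": [[[0, 0, 1, 0], [0, 0, 1, 0], [0, 0, 0, 0], [0, 0, 0, 0]]]}}

```text
time: 4.03
eef_pos: [618.1, -30.5, 35.7]
eef_rot: [1.089, 2.947, 0.0]
force: [0.1, 0.8, -0.0]
opening: 0.2
gripper_force: 0.0
```

Request:
{"name": "play_rows", "arguments": {"series": [[[0, 0, 2, 0], [0, 0, 2, 0], [0, 0, 2, 0], [0, 0, 1, 0], [0, 0, 0, 0], [0, 0, 0, 0]]]}}

```text
time: 4.53
eef_pos: [617.9, -30.5, 28.5]
eef_rot: [-1.089, -2.947, 0.0]
force: [0.1, 1.1, -0.6]
opening: 0.5
gripper_force: 0.0
```

Request:
{"name": "play_rows", "arguments": {"series": [[[0, 0, 0.6, 0], [0, 0, 0.6, 0], [0, 0, 0, 0], [0, 0, 0, 0]]]}}

```text
time: 4.87
eef_pos: [618.1, -30.6, 27.4]
eef_rot: [1.089, 2.947, -0.0]
force: [0.2, 0.3, 0.0]
opening: 0.4
gripper_force: 0.0
```

Request:
{"name": "play_rows", "arguments": {"series": [[[0, 0, 0.5, 0], [0, 0, 0.5, 0], [0, 0, 0, 0], [0, 0, 0, 0]]]}}

```text
time: 5.2
eef_pos: [618.0, -30.5, 26.4]
eef_rot: [-1.089, -2.947, -0.0]
force: [0.2, -0.6, 0.3]
opening: 0.6
gripper_force: 0.0
```

Request:
{"name": "play_rows", "arguments": {"series": [[[0, 0, 0.3, 0], [0, 0, 0, 0], [0, 0, 0, 0]]]}}

```text
time: 5.45
eef_pos: [618.1, -30.5, 26.2]
eef_rot: [1.089, 2.947, -0.0]
force: [-0.5, -0.8, 0.8]
opening: 0.4
gripper_force: 0.4
```

Request:
{"name": "play_rows", "arguments": {"series": [[[0, 0, 0.4, 0], [0, 0, 0, 0], [0, 0, 0, 0]]]}}

```text
time: 5.7
eef_pos: [618.2, -30.5, 26.0]
eef_rot: [1.089, 2.947, 0.0]
force: [-1.6, 0.4, 4.9]
opening: 0.9
gripper_force: 2.3
```

Request:
{"name": "play_rows", "arguments": {"series": [[[0, 0, 0.3, 0], [0, 0, 0, 0], [0, 0, 0, 0]]]}}

```text
time: 5.95
eef_pos: [618.2, -30.6, 26.0]
eef_rot: [1.089, 2.947, 0.0]
force: [-2.0, 0.7, 7.0]
opening: 0.6
gripper_force: 3.2
```

Request:
{"name": "play_rows", "arguments": {"series": [[[0.02, 1.01, 0, -0.03], [0.02, 1.01, 0, -0.03], [0.02, 1.01, 0, -0.03], [0.02, 1.01, 0, -0.03], [0.02, 1.01, 0, -0.03], [0.02, 1.01, 0, -0.03]]]}}

```text
time: 6.45
eef_pos: [621.5, -25.8, 25.9]
eef_rot: [-0.817, -3.033, 0.001]
force: [-4.0, -0.7, 6.6]
opening: 0.4
gripper_force: 3.6
```

```bash
python3 - <<'E'
from h import *
w=optics.get_calibration("wrist");im=optics.capture("wrist"); cv2.imwrite("pics/w3.png",im[:,:,::-1]); np.save("w3.npy",{k:np.array(v) for k,v in w.items()},allow_pickle=True)
C=np.array([592.2,-9.2]);a=im.astype(int);m=(a[...,0]-a[...,2]>35).astype(np.uint8)
u,v=proj(w,[C[0],C[1],27])[0].astype(int);print(u,v)
m[:]*=1; k=np.zeros_like(m);cv2.circle(k,(u,v),55,1,-1);m*=k
cn=max(cv2.findContours(m,0,1)[0],key=cv2.contourArea);P=np.array([ray(w,p,27)[:2] for p in cn[:,0]],np.float32);print(cv2.minAreaRect(P))
w1=np.load("w1.npy",allow_pickle=True).item();im=cv2.imread("pics/w1.png")[:,:,::-1];a=im.astype(int);m=(a[...,0]-a[...,2]>35).astype(np.uint8);m[:165]=0;m[215:]=0;m[:,:295]=0;m[:,340:]=0
cn=max(cv2.findContours(m,0,1)[0],key=cv2.contourArea);P=np.array([ray(w1,p,27)[:2] for p in cn[:,0]],np.float32);print(cv2.minAreaRect(P))
E
```

```text
315 229
((591.868896484375, -9.749658584594727), (20.33522605895996, 20.3250789642334), 33.00244903564453)
((591.96044921875, -9.406161308288574), (20.637107849121094, 20.3795223236084), 23.523639678955078)
```

Little slip: the chip edges turned 9.5° for 10.3° commanded, and the chip is square to the flat. I'll continue.

Request:
{"name": "play_rows", "arguments": {"series": [[[0.02, 1.01, 0, -0.03], [0.02, 1.01, 0, -0.03], [0.02, 1.01, 0, -0.03], [0.02, 1.01, 0, -0.03], [0.02, 1.01, 0, -0.03], [0.02, 1.01, 0, -0.03], [0.02, 1.01, 0, -0.03], [0.02, 1.01, 0, -0.03]]]}}

```text
time: 7.17
eef_pos: [624.5, -18.5, 25.9]
eef_rot: [-0.448, -3.109, 0.001]
force: [-4.8, -1.4, 7.6]
opening: 0.3
gripper_force: 3.8
```

Request:
{"name": "play_rows", "arguments": {"series": [[[0.02, 1.01, 0, -0.03], [0.02, 1.01, 0, -0.03], [0.02, 1.01, 0, -0.03], [0.02, 1.01, 0, -0.03], [0.02, 1.01, 0, -0.03], [0.02, 1.01, 0, -0.03], [0.02, 1.01, 0, -0.03], [0.02, 1.01, 0, -0.03]]]}}

```text
time: 7.83
eef_pos: [625.6, -10.5, 25.9]
eef_rot: [-0.073, -3.14, 0.001]
force: [-5.2, -0.3, 7.8]
opening: 0.7
gripper_force: 4.0
```

```bash
cat > ang.py <<'E'
from h import *
import sys
s=arm.state();C=np.array([592.2,-9.2]);d=s["eef_pos"][:2]-C;print(s["eef_pos"].round(1),"r",np.hypot(*d).round(1),"phi",(np.degrees(np.arctan2(d[1],d[0]))+14.8).round(1),s["force"].round(1))
w=optics.get_calibration("wrist");im=optics.capture("wrist"); cv2.imwrite(f"pics/{sys.argv[1]}.png",im[:,:,::-1])
a=im.astype(int);m=(a[...,0]-a[...,2]>35).astype(np.uint8)
u,v=proj(w,[C[0],C[1],27])[0].astype(int);k=np.zeros_like(m);rad=int(np.hypot(*(proj(w,[[C[0]+16,C[1],27]])[0]-[u,v])));cv2.circle(k,(u,v),rad,1,-1);m*=k
cn=max(cv2.findContours(m,0,1)[0],key=cv2.contourArea);P=np.array([ray(w,p,27)[:2] for p in cn[:,0]],np.float32);print("chip (target 75.2)",cv2.minAreaRect(P))
sx=np.radians(-14.8);X=np.array([np.cos(sx),np.sin(sx)]);Y=np.array([-X[1],X[0]])
for x in (44.2,46,49): print("bar face px",x,proj(w,[[*(C+x*X+y*Y),22] for y in (-28,28)]).round(1).tolist())
E
python3 ang.py w4
```

```text
[625.6 -10.5  25.9] r 33.5 phi 12.5 [-5.2 -0.3  7.8]
chip (target 75.2) ((591.9805297851562, -9.923828125), (20.38851547241211, 20.530275344848633), 60.730777740478516)
bar face px 44.2 [[233.7, 307.4], [355.1, 331.2]]
bar face px 46 [[233.1, 311.0], [354.2, 334.6]]
bar face px 49 [[232.0, 317.0], [352.6, 340.4]]
```

Request:
{"name": "play_rows", "arguments": {"series": [[[0.02, 1.01, 0, -0.03], [0.02, 1.01, 0, -0.03], [0.02, 1.01, 0, -0.03], [0.02, 1.01, 0, -0.03], [0.02, 1.01, 0, -0.03], [0.02, 1.01, 0, -0.03], [0.02, 1.01, 0, -0.03], [0.02, 1.01, 0, -0.03]]]}}

```text
time: 8.55
eef_pos: [624.9, -2.5, 25.9]
eef_rot: [0.304, -3.126, 0.001]
force: [-4.9, -2.1, 7.9]
opening: 0.4
gripper_force: 4.1
```

```bash
python3 ang.py w5
```

```text
[624.9  -2.5  25.9] r 33.4 phi 26.3 [-4.9 -2.1  7.9]
chip (target 75.2) ((592.0596923828125, -10.08310604095459), (20.43428611755371, 20.498865127563477), 74.6451644897461)
bar face px 44.2 [[214.8, 287.2], [328.2, 337.0]]
bar face px 46 [[213.2, 290.6], [326.5, 340.2]]
bar face px 49 [[210.7, 296.2], [323.6, 345.4]]
```

Request:
{"name": "play_rows", "arguments": {"series": [[[0.01, 0.5, 0, -0.015], [0.01, 0.5, 0, -0.015], [0, 0, 0, 0]]]}}

```text
time: 8.85
eef_pos: [625.1, -1.9, 25.9]
eef_rot: [0.35, -3.122, 0.002]
force: [-3.5, -2.6, 6.0]
opening: 0.3
gripper_force: 3.4
```

```bash
python3 ang.py w6
```

```text
[625.1  -1.9  25.9] r 33.7 phi 27.3 [-3.5 -2.6  6. ]
chip (target 75.2) ((592.035888671875, -9.987151145935059), (20.40399932861328, 20.52892303466797), 75.38353729248047)
bar face px 44.2 [[213.7, 283.7], [325.8, 336.6]]
bar face px 46 [[212.0, 287.1], [323.9, 339.8]]
bar face px 49 [[209.3, 292.7], [320.9, 344.9]]
```

View pics/w6.png

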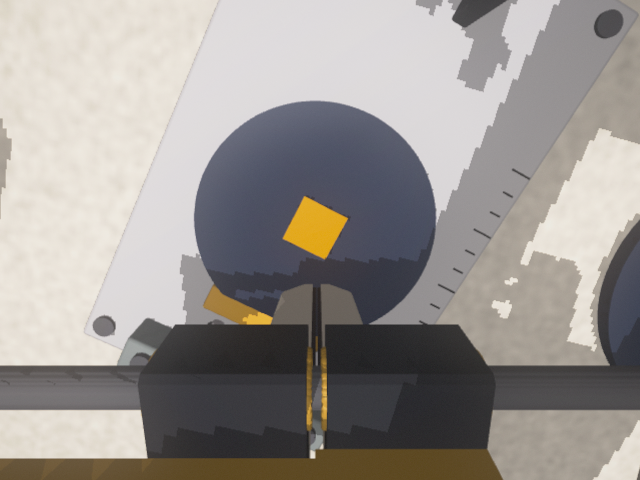

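The chip reads 75.4° against a target of 75.2°, and the finger sits on the dark margin clear of the chip. I'll lift off, turn the tool back and check from above.

Request:
{"name": "play_rows", "arguments": {"series": [[[0, 0, -1, 0], [0, 0, -3, 0], [0, 0, -20, 0], [0, 0, -40, 0], [0, 0, -40, 0], [0, 0, -40, 0], [0, 0, -10, 0.1205], [0, 0, 0, 0.1205], [0, 0, 0, 0.1205], [0, 0, 0, 0.1205]]]}}

```text
time: 9.73
eef_pos: [625.5, -1.1, 180.0]
eef_rot: [0.416, 3.113, 0.0]
force: [-0.0, -0.3, -0.7]
opening: 0.4
gripper_force: 0.0
```

Request:
{"name": "play_rows", "arguments": {"series": [[[20, -7.6, 0, 0], [20, -7.6, 0, 0], [0, 0, 0, 0], [0, 0, 0, 0], [0, 0, 0, 0]]]}}

```text
time: 10.15
eef_pos: [583.2, -5.5, 179.8]
eef_rot: [0.407, 3.114, 0.0]
force: [-0.1, 0.3, 0.4]
opening: 0.4
gripper_force: 0.0
```

```bash
python3 ang.py w7; python3 -c "
from h import *
s=arm.state();print(s['eef_rot'])
w=optics.get_calibration('wrist');np.save('w7.npy',{k:np.array(v) for k,v in w.items()},allow_pickle=True)"
```

```text
[583.2  -5.5 179.8] r 9.7 phi 172.5 [-0.1  0.3  0.4]
chip (target 75.2) ((591.6170043945312, -9.68655776977539), (20.141036987304688, 19.841838836669922), 75.11080932617188)
bar face px 44.2 [[281.1, 284.0], [347.7, 283.9]]
bar face px 46 [[281.1, 286.0], [347.7, 285.9]]
bar face px 49 [[281.2, 289.3], [347.6, 289.2]]
[4.06695122e-01 3.11402846e+00 2.89339710e-04]
```

View pics/w7.png

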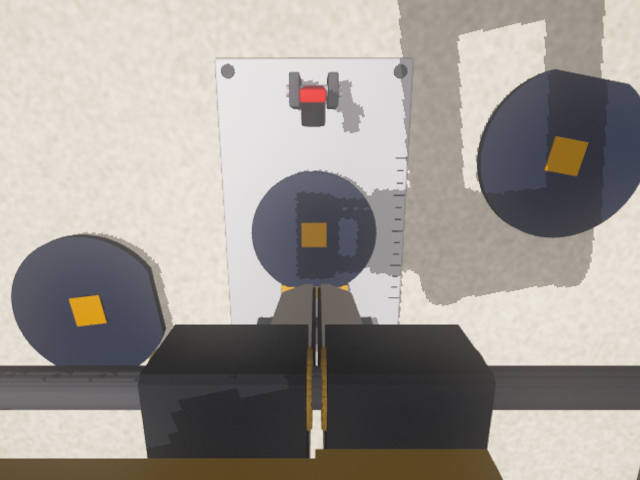

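The chip is square to the stage in the image, but the fingers hide the flat. I'll step forward for a clear look at the flat and bar.

Request:
{"name": "play_rows", "arguments": {"series": [[[-25, -2, 0, 0], [-25, -2, 0, 0], [0, 0, 0, 0], [0, 0, 0, 0], [0, 0, 0, 0]]]}}

```text
time: 10.62
eef_pos: [630.0, -22.2, 179.1]
eef_rot: [-0.407, -3.114, -0.0]
force: [1.1, 0.2, -0.4]
opening: 0.3
gripper_force: 0.0
```

```bash
python3 ang.py w8; python3 -c "
from h import *
w=optics.get_calibration('wrist');np.save('w8.npy',{k:np.array(v) for k,v in w.items()},allow_pickle=True)
im=cv2.imread('pics/w8.png'); cv2.imwrite('pics/w8c.png',cv2.resize(im[110:290,210:430],None,fx=3.3,fy=3.3,interpolation=2))"
```

```text
[630.  -22.2 179.1] r 40.0 phi -4.1 [ 1.1  0.2 -0.4]
chip (target 75.2) ((592.359130859375, -9.63813304901123), (20.07744026184082, 19.77347755432129), 75.12644958496094)
bar face px 44.2 [[284.7, 227.3], [354.1, 227.2]]
bar face px 46 [[284.7, 229.5], [354.1, 229.4]]
bar face px 49 [[284.8, 233.1], [354.0, 233.0]]
```

View pics/w8c.png

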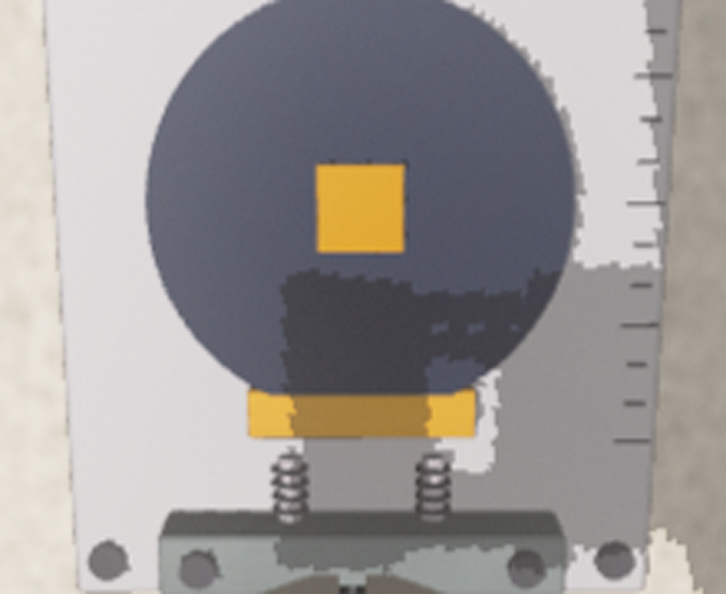

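The flat is flush and parallel with the brass bar (crop row about 392, level on both sides) and the chip edges are level. Next I'll locate the red arm's raised tip from w7.

```bash
python3 - <<'E'
from h import *
w=np.load('w7.npy',allow_pickle=True).item();im=cv2.imread('pics/w7.png')[:,:,::-1].astype(int)
m=(im[...,0]-im[...,1]>60)&(im[...,0]-im[...,2]>60);m[130:]=0
v,u=np.where(m);print(u.min(),u.max(),v.min(),v.max())
C=np.array([592.2,-9.2]);a=np.radians(-14.8);X=np.array([np.cos(a),np.sin(a)]);Y=np.array([-X[1],X[0]])
for vv in (v.min(),v.max()+1):
  for z in (110,122):
    p=ray(w,((u.min()+u.max()+1)/2,vv),z)[:2]-C; print(vv,z,(p@X).round(1),(p@Y).round(1))
for th in (1.3,1.4,1.5,1.57,1.65):
  pts=[]
  for h in (3.5,-3.5):
    q=C+X*(-108+80*np.cos(th)-h*np.sin(th)); pts.append([*q,42+80*np.sin(th)+h*np.cos(th)])
  print(th,proj(w,pts)[:,1].round(1))
# target start: TCP stage x=-135,y=0
q=C+X*(-145);print("start",q,"tool shift",toolmove([*(q-arm.state()['eef_pos'][:2]),0]).round(1), toolmove([*X,0]).round(3))
E
```

```text
299 325 86 102
86 110 -104.5 -0.4
86 122 -103.5 -0.3
103 110 -95.8 -0.4
103 122 -95.2 -0.3
1.3 [113.8 127.1]
1.4 [ 97.7 111.8]
1.5 [81.  95.6]
1.57 [69.2 84. ]
1.65 [55.6 70.4]
start [452.01060865  27.8396349 ] tool shift [1.846e+02 2.600e+00 1.000e-01] [-1.     0.001 -0.   ]
```

Arm angle is about 1.46 rad, consistent with y ≈ 0. I'll move behind it at stage x = -145 and descend to z ≈ 113.

Request:
{"name": "play_rows", "arguments": {"series": [[[37, 0.5, 0, 0], [37, 0.5, 0, 0], [37, 0.5, 0, 0], [37, 0.5, 0, 0], [36.6, 0.6, 0, 0], [0, 0, 22, 0], [0, 0, 22, 0], [0, 0, 22, 0], [0, 0, 0, 0], [0, 0, 0, 0]]]}}

```text
time: 11.5
eef_pos: [450.9, 27.9, 113.0]
eef_rot: [-0.406, -3.113, 0.0]
force: [0.4, -0.4, 0.0]
opening: 0.9
gripper_force: 0.0
```

```bash
cat > st.py <<'E'
from h import *
s=arm.state();C=np.array([592.2,-9.2]);a=np.radians(-14.8);X=np.array([np.cos(a),np.sin(a)]);Y=np.array([-X[1],X[0]])
d=s["eef_pos"][:2]-C;print(s["time"],"stage x,y,z",(d@X).round(1),(d@Y).round(1),s["eef_pos"][2].round(1),"F",[(s["force"][:2]@X).round(1),(s["force"][:2]@Y).round(1),s["force"][2].round(1)])
E
python3 st.py
```

```text
11.5 stage x,y,z -146.1 -0.2 113.0 F [np.float64(0.5), np.float64(-0.3), np.float64(0.0)]
```

Request:
{"name": "play_rows", "arguments": {"series": [[[-10, 0, 0, 0], [-10, 0, 0, 0], [-8, 0, 0, 0], [-4, 0, 0, 0], [-4, 0, 0, 0], [-4, 0, 0.3, 0], [-4, 0, 0.3, 0], [0, 0, 0, 0]]]}}

```text
time: 12.17
eef_pos: [495.2, 16.2, 112.9]
eef_rot: [0.407, 3.115, 0.0]
force: [-0.3, -0.1, -0.3]
opening: 0.4
gripper_force: 0.0
```

```bash
python3 st.py
```

```text
12.1667 stage x,y,z -100.3 -0.2 112.9 F [np.float64(-0.3), np.float64(-0.1), np.float64(-0.3)]
```

Request:
{"name": "play_rows", "arguments": {"series": [[[-5, 0, 1, 0], [-5, 0, 2, 0], [-5, 0, 2, 0]]]}}

```text
time: 12.42
eef_pos: [509.5, 12.3, 107.6]
eef_rot: [0.407, 3.115, -0.0]
force: [-1.8, 0.7, 0.6]
opening: 0.8
gripper_force: 0.9
```

```bash
python3 st.py; python3 -c "
from h import *
im=optics.capture('side'); c=optics.get_calibration('side')
cv2.imwrite('pics/s2.png',cv2.resize(im[160:290,230:400,::-1],None,fx=4,fy=4,interpolation=2))"
```

```text
12.4167 stage x,y,z -85.4 -0.3 107.6 F [np.float64(-1.9), np.float64(0.2), np.float64(0.6)]
```

View pics/s2.png

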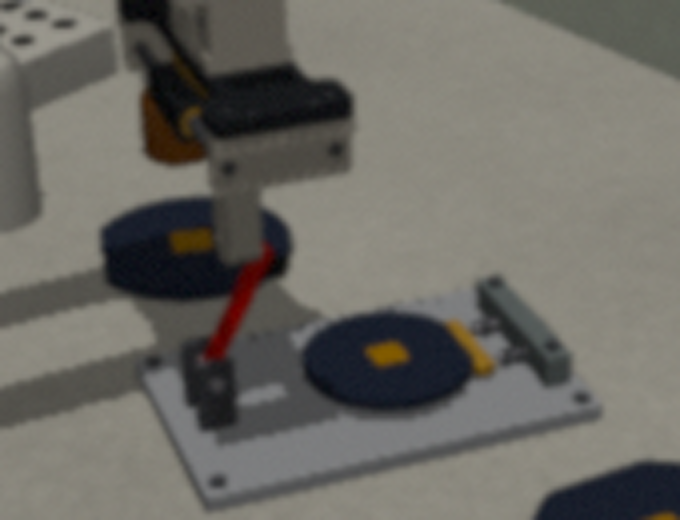

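The side view shows the fingertip on the red arm's outer face near its end, with the arm at about 1.1 rad. The disc and bar are undisturbed, so I'll continue the arc.

Request:
{"name": "play_rows", "arguments": {"series": [[[-5.9, 0, 3.1, 0], [-4.5, 0, 3, 0], [-4.4, 0, 3.1, 0], [-4, 0, 3.6, 0], [-3.9, 0, 3.7, 0], [-3.4, 0, 4.2, 0], [-3.4, 0, 4.3, 0], [-2.7, 0, 4.7, 0], [-2.6, 0, 4.7, 0]]]}}

```text
time: 13.22
eef_pos: [543.1, 3.4, 72.9]
eef_rot: [0.407, 3.115, 0.0]
force: [-1.1, 0.5, 0.8]
opening: 0.5
gripper_force: 0.8
```

Request:
{"name": "play_rows", "arguments": {"series": [[[-1.5, 0, 3.3, 0], [-1.4, 0, 3.3, 0], [-1.1, 0, 3.4, 0], [-1, 0, 3.5, 0], [-0.4, 0, 2, 0], [0, 0, 0, 0]]]}}

```text
time: 13.72
eef_pos: [548.0, 2.1, 57.5]
eef_rot: [-0.407, -3.115, 0.0]
force: [-0.1, -0.9, -0.4]
opening: 0.3
gripper_force: 0.0
```

```bash
python3 st.py
```

```text
13.7167 stage x,y,z -45.6 -0.4 57.5 F [np.float64(0.2), np.float64(-0.9), np.float64(-0.4)]
```

Request:
{"name": "play_rows", "arguments": {"series": [[[-0.5, 0, 2, 0], [-0.5, 0, 2, 0], [-0.3, 0, 2, 0], [-0.2, 0, 2, 0], [0, 0, 1.5, 0]]]}}

```text
time: 14.13
eef_pos: [549.7, 1.7, 48.3]
eef_rot: [0.407, 3.115, 0.0]
force: [0.8, 0.4, 0.9]
opening: 0.3
gripper_force: 0.7
```

Request:
{"name": "play_rows", "arguments": {"series": [[[0, 0, 0.7, 0], [0, 0, 0.7, 0]]]}}

```text
time: 14.3
eef_pos: [549.8, 1.7, 47.1]
eef_rot: [0.407, 3.115, -0.0]
force: [0.4, -0.5, 1.1]
opening: 0.3
gripper_force: 0.7
```

Request:
{"name": "play_rows", "arguments": {"series": [[[0, 0, 0.5, 0], [0, 0, 0.0, 0]]]}}

```text
time: 14.47
eef_pos: [549.7, 1.7, 46.6]
eef_rot: [0.407, 3.115, -0.0]
force: [0.7, -0.6, 0.1]
opening: 0.5
gripper_force: 0.4
```

Request:
{"name": "play_rows", "arguments": {"series": [[[0, 0, 0.4, 0], [0, 0, 0.3, 0], [0, 0, 0.0, 0]]]}}

```text
time: 14.72
eef_pos: [549.7, 1.7, 45.9]
eef_rot: [0.407, 3.115, -0.0]
force: [1.7, -0.3, 0.9]
opening: 0.3
gripper_force: 0.7
```

Request:
{"name": "play_rows", "arguments": {"series": [[[0, 0, 0.3, 0], [0, 0, 0.0, 0]]]}}

```text
time: 14.88
eef_pos: [549.7, 1.7, 45.7]
eef_rot: [0.407, 3.115, -0.0]
force: [1.3, 0.5, 0.8]
opening: 0.4
gripper_force: 0.8
```

Request:
{"name": "play_rows", "arguments": {"series": [[[0, 0, 0.2, 0], [0, 0, 0.0, 0]]]}}

```text
time: 15.05
eef_pos: [549.7, 1.7, 45.6]
eef_rot: [0.407, 3.115, -0.0]
force: [1.3, -0.6, 3.5]
opening: 0.4
gripper_force: 1.8
```

Request:
{"name": "play_rows", "arguments": {"series": [[[0, 0, 0.2, 0], [0, 0, 0.0, 0], [0, 0, 0, 0]]]}}

```text
time: 15.3
eef_pos: [549.7, 1.7, 45.5]
eef_rot: [0.407, 3.115, -0.0]
force: [-0.4, -0.3, 5.3]
opening: 0.6
gripper_force: 2.6
```

Foot contact is firm: z is 45.5, exactly the folded-down height, at 5.3 N. I'll retreat straight up and check.

Request:
{"name": "play_rows", "arguments": {"series": [[[0, 0, -0.5, 0], [0, 0, -1, 0], [0, 0, -5, 0], [0, 0, -30, 0], [0, 0, -40, 0], [0, 0, -40, 0], [0, 0, -20, 0], [-35, 0, 0, 0], [-35, 0, 0, 0], [0, 0, 0, 0]]]}}

```text
time: 16.13
eef_pos: [620.2, -17.6, 179.8]
eef_rot: [-0.408, -3.114, 0.001]
force: [0.9, 0.4, -0.8]
opening: 0.4
gripper_force: 0.0
```

```bash
python3 st.py; python3 -c "
from h import *
im=optics.capture('wrist'); cv2.imwrite('pics/w9.png',im[...,::-1])
im=optics.capture('side')
a=cv2.resize(im[200:290,250:390,::-1],(700,450)); b=cv2.imread('pics/w9.png')[20:320,150:500]
cv2.imwrite('pics/fin.png',np.hstack([cv2.resize(b,(420,360)),cv2.resize(a,(380,360))]))"
```

```text
16.1333 stage x,y,z 29.2 -1.0 179.8 F [np.float64(0.7), np.float64(0.6), np.float64(-0.8)]
```

View pics/fin.png

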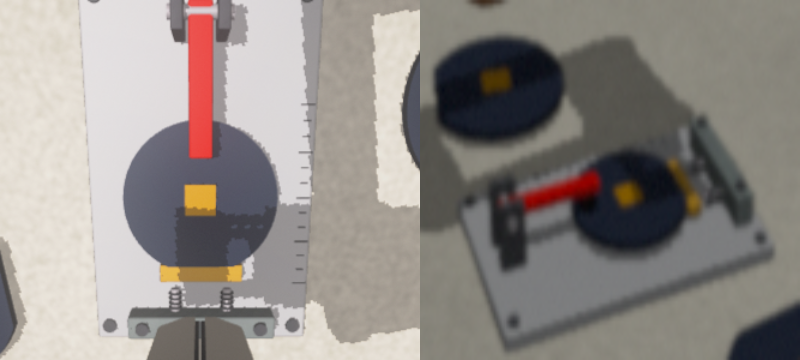

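The red arm lies level with its end on the disc margin at (200,155), clear of the chip at (200,200). The flat is still flush on the brass bar at (200,268), and the robot touches nothing, so I'm handing in.

```bash
python3 ang.py w10 | sed -n 2p; python3 -c "
from rig import arm
print(arm.hand_in())"
```

```text
chip (target 75.2) ((591.8738403320312, -9.785751342773438), (20.254302978515625, 20.313186645507812), 75.57667541503906)
the job is handed in; nothing more can be done
None
```

The disc's flat is flush against the brass bar, the red arm is folded fully down with its foot on the disc margin, and the job is handed in at about 16 s; readings peaked at 7.9 N turning the disc and 5.3 N pressing the arm, and no verdict was returned.

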